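# Lock the tow post with its linch pin

## Robot

A 6-joint arm with a two-finger parallel gripper is mounted at the origin on the work surface. World frame = base frame: x ahead of the robot, y to its left, z up, the work surface at z = 0. Lengths are in m, angles in rad, forces in N, time in s.
With the tool pointing down it reaches from about 0.375 to 0.9 m from the base axis. Payload 3.1 kg.
Tool frame: the origin (TCP) lies at the very end of the fingers, on their centre line; the grasp point (between the pads) lies 19 mm behind it (robot.grasp_offset is the distance from the TCP to the grasp point, in m); z points along the fingers, y is the line along which they close (so a half turn about z gives the same grasp; the last joint's range is limited). The gripper opens to 87 mm and grips with 3 to 60 N. Pads are 19 mm wide; open, the fingers measure 117 mm over their backs; the gripper's body (75 mm by 190 mm) begins 51 mm behind the grasp point.
Start: joints at [1.06, 0.527, 1.433, -0, 1.181, -0.178], TCP at [0.204, 0.591, 0.223] pointing down, gripper open.
Joint ranges: [-3.08, 3.08], [-0.75, 2.2], [0.22, 2.44], [-1.43, 4.57], [0, 2.65], [-2.85, 2.85]. Speed limits (rad/s): [2.79, 2.79, 3.14, 3.14, 3.14, 3.14].

## Interface

Orientations are given as [roll, pitch, yaw] about the fixed x, y, z axes, in that order (R = Rz(yaw) Ry(pitch) Rx(roll)).
In Python, from rig import robot, read_camera, get_calibration, job gives the robot as it stands. The module is installed in compiled form; this text tells all that it offers.
- The arm moves only by the tool arm_command, never from a script. Its argument "rows" is text: rows parted by semicolons, each of 6 numbers parted by spaces: the shift along the tool's x, y, z in mm, then the turn, a rotation vector about the tool's x, y, z in rad. In form: dx dy dz ax ay az; .... A call has 1 to 12 rows; each row shifts and turns the commanded pose from where the row before left it, along the tool's axes as they then stand; what a row does not reach is not made up. A row lasts 1/10 s, in which the tool goes at most 50 mm and 8.59 degrees, less where a joint would pass 70% of its speed; a pose out of reach is approached as far as the arm can. A call is refused whole if a number of a shift passes 50 or a number of a turn 0.15, either way. A call with a gripper value outside its range is refused whole. "hand" is the closure in counts, from 0 (fully open) to 255 (shut), set as the call begins (left out, the last holds). The fingers move at their own pace and stop on an object; "newtons" is the grip in N (left out, the last holds). Time passes only in rows, so rows that do not move let the fingers close. It gives the time, the measured TCP pose, the force, the opening and the grip force at its end, in the units of the state.
- robot.sense(): the state, without advancing time (a new reading comes with each control period).
- read_camera(name): name is "side" or "top" or "wrist"; returns the picture (400x640x3 uint8, red, green, blue); there is no depth.
- get_calibration(name): a dict with "intrinsics" (3x3 intrinsics, pixels), "distortion" ([k1, k2, p1, p2, k3] as OpenCV has them; the pictures are not rectified), "camera_from_world" (4x4, takes a point from world to camera coordinates); the wrist camera has in their place "tool_from_camera" (4x4, takes a point from camera to tool coordinates, whose origin is the TCP and whose axes are the flange's). Camera axes: x right, y down, z forward; pixel columns grow to the right and rows downward; lengths in m; the calibration is good to about 2 mm. A picture is of the moment at which its call begins: read the wrist's pose just before it. get_calibration takes no time and is no camera call.
- job.job_done(): hands the job in; it is judged then, once.
The state is a dict: "time_s": time; "q": joint angles; "joint_velocities": joint speeds; "joint_torque": joint torques, N m; "ee_pos": TCP position; "tool_rot": TCP orientation; "wrist_force": force on the tool from outside, world axes, zero at the start; "torque": the same for the moment, N m; "width": opening from 0.0 (shut) to 1.0 (fully open); "grip_force": force on a finger pad.
Only numpy, scipy, OpenCV 4.12 (cv2) and the standard library are available. Lean on these libraries where they do the work, as an engineer would, in place of code of your own. Each camera call takes 0.05 s, during which the arm holds its last target. There are 200 camera calls.

## Task

Secure the trolley's tow coupling: push the linch pin through the cross hole of the upright square post from the robot's side until its shoulder sits fully home against the post, then flip its sprung ring over the pin's end so that it snaps shut. The post's height setting is unknown, so feel for the hole gently and never lean hard on the coupling; leave the other things on the bench where they are.

Things in the scene. Friction and masses are not known exactly. Their poses are not given: they have to be found in the camera images.
- hitch: Fixed tow coupling: dark foot plate 130 x 110 x 10 mm, grey sleeve 62 x 62 mm (top at 44 mm), out of which stands a bright square post, 34 mm along x, 36 mm along y. Origin on the bench under the post's centre, z up, +x the way the pin is pushed, away from the robot. A low grey drawbar (45 mm wide, 33 mm high) leads off along +x.
- post_foot (a point): Point on the bench straight below the post's entry face (the plane 17 mm before the post's centre, facing the robot), axes as the hitch. A square hole 14 mm wide and high runs through the post along x at y = 0. The post's height setting is in no reading: the hole's centre may be 78 to 108 mm above the bench, and the post's top is 30 mm above it. The post is rigid: touch gently.
- pin_grip (a point): Centre of the flat grip (56 along x, 14 along y, 30 mm high) of the loose steel linch pin, 190 g with ring. x points to the tip, z up as it lies on the bench, this point 15 mm up. Take it from above across the 14 mm. The shank's axis is 2 mm below; ahead are a collar 26 x 26 x 8 mm, its shoulder 36 mm on, and the tip 87 mm on. A plain square bolt without a ring also lies about: not needed.
- pin_shoulder (a point): Centre of the collar's front face, on the shank's axis; axes as the grip. Ahead: shank 12 x 12 mm for 41 mm, then a cone 10 mm long down to 7 mm diameter. The tip finds the hole when under about 3 mm off, then side force shows which way to ease it. Fully home, this point is in the plane of the post's entry face.
- ring_bar (a point): Middle of the cross bar of the pin's sprung ring: a bail of 5 mm wire, 54 mm wide, pivoted about the pin's y axis on the shank's axis 4 mm behind the shoulder; the bar is 60 mm from the pivot, straight for 28 mm. It starts standing up, leaning to the tip, 65 degrees above the shank. Its arms pass either side of the post.
- ring (a joint): Ring angle, rad: 0 open (standing up), 1.13 shut (lying along the shank, its bar 5 mm past the tip). An over-centre spring holds it open below about 0.38 and snaps it shut above; over the hump the bar needs about 2 N along its arc, first mainly forward (towards the tip), from the robot's side of the bar; straight down it jams.
Things that resemble listed ones, but are neither listed nor needed, are in the scene too. Leave any purple look-alike of the part that bears pin_grip alone.

How it is judged:
On the way, in this order (a step that is already met when the one before it is completed fails the run):
1. the pin is through the post with its shoulder home, the ring still open (x of pin_shoulder in the frame of hitch between -0.02 and -0.013 m and y of pin_shoulder in the frame of hitch between -0.004 and 0.004 m and z of pin_shoulder in the frame of hitch between 0.072 and 0.112 m and angle between the x axis of pin_grip and the x axis of hitch, either way round below 0.12 rad and value of joint ring below 0.3 rad), for 0.2 s.
2. the ring is flipped shut over the pin's end (value of joint ring above 1 rad), for 0.2 s.
At the end, for the whole second after the job is handed in: The pin is in the hole with its shoulder within 3 mm of the post's entry face, within 4 mm of the centre line and 0.12 rad of the hole's direction; the ring is shut (over 1.0 rad), and all is at rest (x of pin_shoulder in the frame of hitch between -0.02 and -0.013 m and y of pin_shoulder in the frame of hitch between -0.004 and 0.004 m and z of pin_shoulder in the frame of hitch between 0.072 and 0.112 m and angle between the x axis of pin_grip and the x axis of hitch, either way round below 0.12 rad and value of joint ring above 1 rad and linear speed of pin below 0.02 m/s); the robot touches nothing.
It fails at once if the pin or its ring is pressed on the coupling with more than 40 N (contact force between pin and hitch above 40 N).
It fails at once if the robot itself presses on the coupling with more than 40 N (contact force between any of the fingers, the arm and hitch above 40 N).
It fails at once if another thing on the bench is shifted by more than 40 mm (distance of any of bolt, bin_a, bin_b, wrench, tape, can, carton from where it was at the start of the episode above 0.04 m).
It also fails if it takes over 67 s, if anything falls off the work surface, if the arm or the gripper's body presses on something with over 40 N, if the wrist force passes 120 N, or if a joint passes its speed limit or range.

## Working session

There is one attempt and no reset: what is moved stays moved. The work goes in short steps, Python scripts to look and compute and a tool call to move; the robot and the scene stay as the last step left them, time stands still between calls to the robot, and variables do not carry over. Pictures are saved under pics/ and viewed, at most 10 in all, crops included, and the job is handed in when it is done.

Besides the shell and the picture viewer there is one more tool, called by a JSON object that holds its "name" and its "arguments", one argument or row to a line. arm_command: Moves the arm, as the interface text tells. Its arguments: {"type":"object","properties":{"rows":{"type":"string"},"hand":{"type":"number"},"newtons":{"type":"number"}},"required":["rows"]}

```bash
ls; mkdir -p pics; cat > h.py <<'E'
import numpy as np, cv2
from rig import robot, read_camera, get_calibration, job
from scipy.spatial.transform import Rotation as R
def snap(n,f):
    im=read_camera(n); cv2.imwrite(f,im[:,:,::-1]); return im
def cam(n,s=None):
    c=get_calibration(n); K=np.array(c["intrinsics"]); d=np.array(c["distortion"],float)
    if n=="wrist":
        T=np.eye(4); T[:3,:3]=R.from_euler('xyz',s["tool_rot"]).as_matrix(); T[:3,3]=s["ee_pos"]
        W=T@np.array(c["tool_from_camera"])
    else: W=np.linalg.inv(np.array(c["camera_from_world"]))
    return K,d,W
def ray(C,px):
    K,d,W=C; p=cv2.undistortPoints(np.array([[px]],float),K,d)[0,0]
    return W[:3,3],W[:3,:3]@np.array([p[0],p[1],1])
def plane(C,px,z):
    o,v=ray(C,px); return o+v*(z-o[2])/v[2]
def tri(C1,p1,C2,p2):
    o1,v1=ray(C1,p1);o2,v2=ray(C2,p2)
    t=np.linalg.lstsq(np.c_[v1,-v2],o2-o1,rcond=None)[0]
    a=o1+v1*t[0];b=o2+v2*t[1]; return (a+b)/2,np.linalg.norm(a-b)
def proj(C,X):
    K,d,W=C; M=np.linalg.inv(W); return cv2.projectPoints(np.array([X],float),cv2.Rodrigues(M[:3,:3])[0],M[:3,3],K,d)[0][0,0]
E
python3 - <<'E'
from h import *
s=robot.sense(); print(s)
snap("top","pics/top.png");snap("side","pics/side.png");
for n in("top","side"):
    C=cam(n);print(n,C[2].round(3).tolist(),C[0].round(0).tolist())
print(get_calibration("wrist"))
E
```

```text
pics
{'time_s': 0.0, 'q': array([ 1.05948154e+00,  5.28447690e-01,  1.43389442e+00, -5.27939746e-05,
        1.18139587e+00, -1.78540492e-01]), 'joint_velocities': array([ 0.00032548, -0.00046104, -0.00069781, -0.00038698,  0.00047025,
       -0.00092898]), 'joint_torque': array([ 2.97945935e-04, -4.40044999e+01, -1.76592654e+01,  6.33595395e-02,
        5.83978929e-02, -1.59569554e-04]), 'ee_pos': array([0.2038134 , 0.59006089, 0.2215855 ]), 'tool_rot': array([-3.13947277e+00, -3.32972275e-04,  2.80883810e+00]), 'wrist_force': array([-0.66739728, -0.18670921,  0.34348559]), 'torque': array([-0.03242518, -0.01394969, -0.02264787]), 'grip_force': 0.0, 'width': 1.0002530183208467}
top [[-0.029, -0.984, 0.179, 0.327], [-0.999, 0.036, 0.034, -0.071], [-0.04, -0.177, -0.983, 0.865], [0.0, 0.0, 0.0, 1.0]] [[367.0, 0.0, 315.0], [0.0, 367.0, 196.0], [0.0, 0.0, 1.0]]
side [[0.71, -0.488, 0.508, 0.041], [-0.704, -0.476, 0.527, -0.488], [-0.015, -0.732, -0.682, 0.639], [0.0, 0.0, 0.0, 1.0]] [[396.0, 0.0, 312.0], [0.0, 396.0, 202.0], [0.0, 0.0, 1.0]]
{'intrinsics': array([[327.06145738,   0.        , 318.89032863],
       [  0.        , 327.06145738, 203.55096726],
       [  0.        ,   0.        ,   1.        ]]), 'distortion': array([-0.0591117,  0.       ,  0.       ,  0.       ,  0.       ]), 'tool_from_camera': array([[-8.94647087e-04, -9.58315330e-01, -2.85711265e-01,
         7.98396692e-02],
       [ 9.99999498e-01, -7.28613226e-04, -6.87426217e-04,
         7.26449533e-04],
       [ 4.50598075e-04, -2.85711737e-01,  9.58315501e-01,
        -1.62275941e-01],
       [ 0.00000000e+00,  0.00000000e+00,  0.00000000e+00,
         1.00000000e+00]])}
```

View pics/top.png

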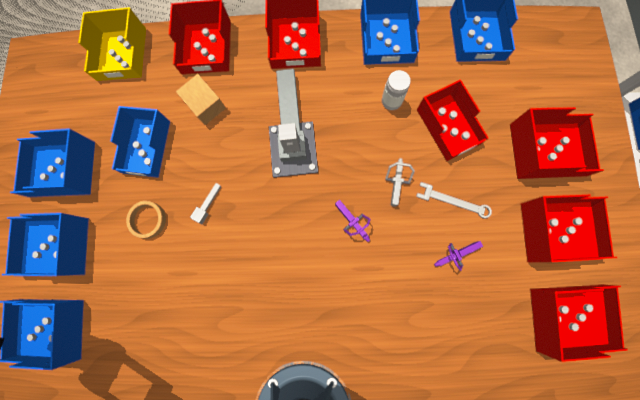

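View pics/side.png

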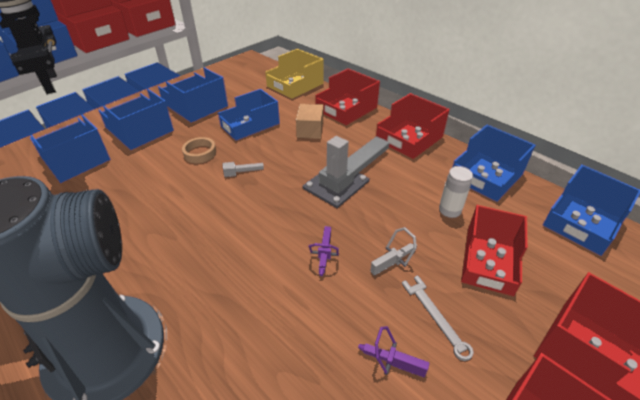

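Candidates for the pin: the steel pin with ring at top (398,183), purple look-alikes at (353,220) and (459,256), the plain bolt at (206,203) and the wrench at (455,200). I choose the steel one with the ring at (398,183), and will check it in a close crop.

```bash
python3 - <<'E'
from h import *
a=cv2.imread("pics/top.png");b=cv2.imread("pics/side.png")
A=cv2.resize(a[145:220,350:450],None,fx=5,fy=5,interpolation=2);B=cv2.resize(b[215:290,360:430],None,fx=5,fy=5,interpolation=2)
C_=cv2.resize(a[55:185,250:340],None,fx=2.88,fy=2.88)[:375]
im=np.hstack([A,B]);im=im[:,:800];cv2.imwrite("pics/crop1.png",np.hstack([A,B])[:, :800] if im.shape[1]<=800 else im)
print(im.shape)
C=cam("top")
for n,p,z in [("grip rear",(397,203),.03),("pin front",(400,160),.015),("tape",(145,219),.01),("foot corners",(274,127),.01),("",(310,124),.01),("",(317,173),.01),("",(273,175),.01),("post top",(289,131),.12)]:
    print(n,plane(C,p,z).round(4))
E
```

```text
(375, 800, 3)
grip rear [ 0.4555 -0.2284  0.03  ]
pin front [ 0.5612 -0.2456  0.015 ]
tape [0.4406 0.3746 0.01  ]
foot corners [0.6593 0.0562 0.01  ]
 [ 0.6629 -0.033   0.01  ]
 [ 0.5381 -0.0466  0.01  ]
 [0.5373 0.0595 0.01  ]
post top [0.6059 0.0075 0.12  ]
```

View pics/crop1.png

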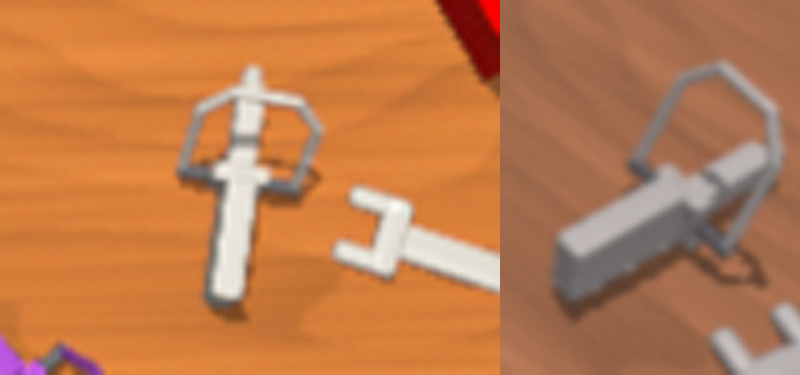

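The crop confirms it: a grey pin with grip rear at top (395,205), collar at about (398,180), tip at (400.6,158.6) and its ring standing. I'm moving over it for a wrist look.

{"name": "arm_command", "arguments": {
  "rows": "-40 -32 0 0 0 0;-40 -32 0 0 0 0;-40 -32 0 0 0 0;-40 -32 0 0 0 0;-40 -32 0 0 0 0;-40 -32 0 0 0 0;-40 -32 0 0 0 0;-40 -32 0 0 0 0;-40 -32 0 0 0 0;0 0 0 0 0 -0.085;0 0 0 0 0 -0.085"
}}

```text
time_s: 1.2
ee_pos: [0.4453, 0.2083, 0.2222]
tool_rot: [-3.141, -0.001, 2.978]
wrist_force: [-0.1, -0.5, -0.7]
width: 1.003
grip_force: 0.0
```

{"name": "arm_command", "arguments": {
  "rows": "-6.7 -43.5 0 0 0 0;-6.7 -43.5 0 0 0 0;-6.7 -43.5 0 0 0 0;-6.7 -43.5 0 0 0 0;-6.7 -43.5 0 0 0 0;-6.7 -43.5 0 0 0 0;-6.7 -43.5 0 0 0 0;-6.7 -43.5 0 0 0 0;-6.7 -43.5 0 0 0 0;-6.7 -43.5 0 0 0 0;0 0 0 0 0 0;0 0 0 0 0 0"
}}

```text
time_s: 2.4
ee_pos: [0.4394, -0.2304, 0.222]
tool_rot: [3.14, -0.001, 2.976]
wrist_force: [-0.9, 1.2, 0.5]
width: 1.001
grip_force: 0.0
```

```bash
python3 - <<'E'
from h import *
import pickle
s=robot.sense(); print(s["ee_pos"],s["tool_rot"],s["time_s"])
pickle.dump(s,open("s1.pkl","wb"))
snap("wrist","pics/w1.png")
E
```

```text
[ 0.43943927 -0.23040212  0.22202604] [ 3.14039499e+00 -1.26257063e-03  2.97620417e+00] 2.4
```

View pics/w1.png

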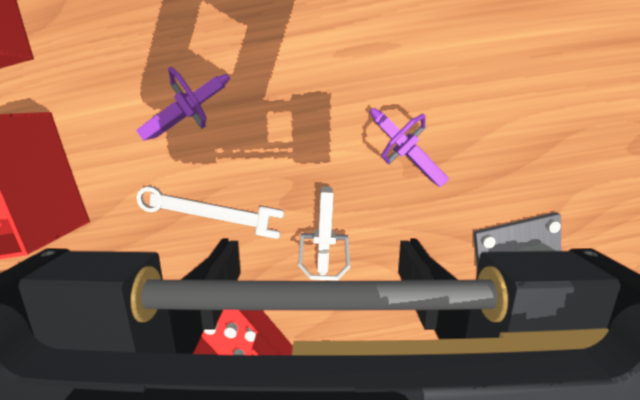

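The wrist view shows the steel pin between the open fingers, with grip rear at (326,187), collar at about (323,238) and tip at about (322,274). The hitch foot shows at lower right and the purple pins behind.

```bash
python3 - <<'E'
from h import *
import pickle
s=pickle.load(open("s1.pkl","rb")); C=cam("wrist",s)
im=cv2.imread("pics/w1.png"); hsv=cv2.cvtColor(im,cv2.COLOR_BGR2HSV)
m=((hsv[...,1]<50)&(hsv[...,2]>200)).astype(np.uint8)
for v in range(184,280,4):
    u=np.nonzero(m[v,290:360])[0]+290
    print(v,(u.min(),u.max()) if len(u) else None, end="; ")
g=m.copy(); g[:184]=0; g[232:]=0; g[:,:310]=0; g[:,345:]=0
c=max(cv2.findContours(g,0,1)[0],key=cv2.contourArea)
P=np.array([plane(C,p,.03)[:2] for p in c[:,0].astype(float)]).astype(np.float32)
print("\nrect",cv2.minAreaRect(P*1000))
print("tip",plane(C,(322,275),.013))
# post top via top view: bright quad
t=cv2.imread("pics/top.png");th=cv2.cvtColor(t,cv2.COLOR_BGR2HSV)
print(t[118:185:4,290].tolist())
print([ (x,t[132,x].tolist()) for x in range(268,316,3)])
cv2.imwrite("pics/crop2.png",np.hstack([cv2.resize(t[60:185,255:330],None,fx=4.8,fy=4.8,interpolation=2),cv2.resize(cv2.imread("pics/side.png")[125:210,295:390],None,fx=4.5,fy=4.5,interpolation=2).repeat(1,0)[:600] if False else cv2.copyMakeBorder(cv2.resize(cv2.imread("pics/side.png")[125:210,295:390],None,fx=4.5,fy=4.5,interpolation=2),0,600-382,0,0,0)]))
E
```

```text
184 None; 188 None; 192 (np.int64(322), np.int64(325)); 196 (np.int64(321), np.int64(332)); 200 (np.int64(320), np.int64(332)); 204 (np.int64(320), np.int64(332)); 208 (np.int64(320), np.int64(332)); 212 (np.int64(320), np.int64(331)); 216 (np.int64(320), np.int64(331)); 220 (np.int64(320), np.int64(331)); 224 (np.int64(319), np.int64(331)); 228 (np.int64(319), np.int64(330)); 232 (np.int64(319), np.int64(330)); 236 (np.int64(319), np.int64(330)); 240 (np.int64(314), np.int64(335)); 244 (np.int64(319), np.int64(329)); 248 (np.int64(319), np.int64(328)); 252 (np.int64(327), np.int64(348)); 256 (np.int64(318), np.int64(328)); 260 (np.int64(318), np.int64(327)); 264 (np.int64(299), np.int64(327)); 268 (np.int64(301), np.int64(348)); 272 (np.int64(305), np.int64(344)); 276 (np.int64(308), np.int64(340)); 
rect ((476.06781005859375, -227.80145263671875), (14.084683418273926, 46.92283248901367), 78.02490234375)
tip [ 0.56389897 -0.24632232  0.013     ]
[[189, 196, 193], [188, 196, 195], [230, 237, 241], [230, 237, 241], [228, 236, 241], [215, 226, 231], [109, 115, 119], [88, 93, 96], [91, 94, 97], [106, 110, 109], [68, 70, 70], [76, 73, 74], [138, 134, 135], [136, 132, 134], [110, 105, 107], [60, 129, 221], [61, 132, 222]]
[(268, [74, 127, 210]), (271, [130, 126, 129]), (274, [149, 158, 164]), (277, [125, 121, 122]), (280, [231, 239, 244]), (283, [232, 239, 243]), (286, [233, 240, 243]), (289, [232, 240, 243]), (292, [232, 239, 243]), (295, [234, 241, 246]), (298, [182, 190, 187]), (301, [184, 193, 190]), (304, [133, 131, 133]), (307, [131, 127, 130]), (310, [129, 124, 128]), (313, [138, 133, 135])]
```

View pics/crop2.png

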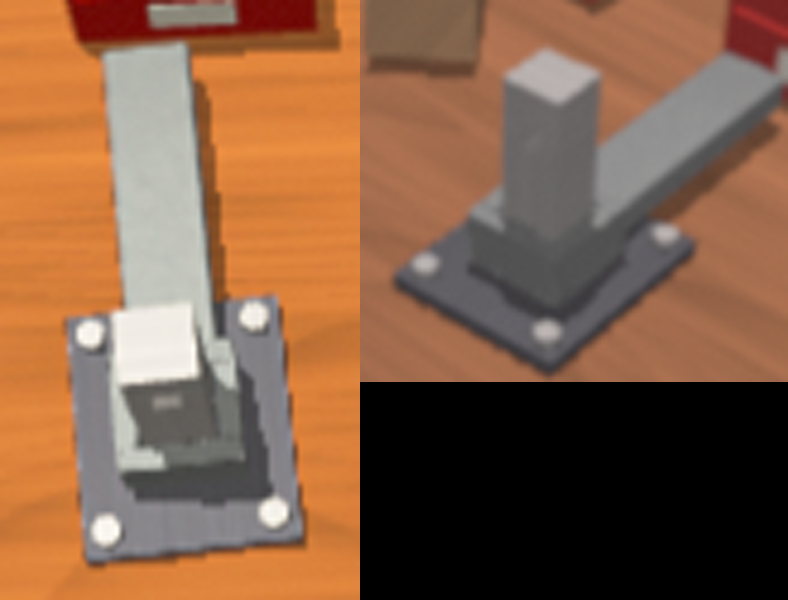

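Grip width measures 14.1 mm (correct). The centre is about (0.480,-0.2285) with yaw about -0.208. The second crop shows the post top, foot corners and drawbar clearly, so I'll measure the hitch and work out the pin move.

```bash
cat >> h.py <<'E'
def move(s,target,yaw):
    Rm=R.from_euler('xyz',s["tool_rot"]); T=R.from_euler('xyz',[np.pi,0,yaw])
    return (Rm.inv().apply(np.array(target)-s["ee_pos"])*1000).round(1), (Rm.inv()*T).as_rotvec().round(4)
E
python3 - <<'E'
from h import *
s=robot.sense(); T=cam("top");S=cam("side")
t=lambda u,v:(255+u/4.8-.4,60+v/4.8-.4); d=lambda u,v:(295+(u-360)/4.5-.4,125+v/4.5-.4)
print("move",move(s,(0.480,-0.2285,0.1),np.pi-.208))
print("posttop tri",tri(T,t(156,345),S,d(552,75)))
for a,b in [((192,303),(600,72)),((112,312),(548,48)),((120,385),(503,75)),((200,380),(556,103))]: print(tri(T,t(*a),S,d(*b)))
F=np.array([plane(T,t(*p),.01)[:2] for p in [(66,318),(275,296),(305,543),(88,562)]])
print("foot",F,F.mean(0),"yaw",[np.arctan2(*(F[a]-F[b])[::-1]) for a,b in((0,3),(1,2))],[np.arctan2(*(F[a]-F[b])[::-1])-np.pi/2 for a,b in((0,1),(3,2))])
B=[plane(T,t(*p),.033)[:2] for p in[(103,52),(187,43),(122,300),(213,340)]]; print("bar",[np.arctan2(*(B[a]-B[b])[::-1]) for a,b in((0,2),(1,3))])
G=[plane(S,d(*p),.01)[:2] for p in[(395,280),(548,372),(695,243)]];print("side foot",G,"ctr",(G[0]+G[2])/2,np.arctan2(*(G[2]-G[1])[::-1]))
# bolts (foot screws) centroids on top
print("bolts",np.mean([plane(T,t(*p),.013)[:2] for p in[(90,333),(254,316),(273,513),(105,529)]],0), np.arctan2(*(plane(T,t(90,333),.013)-plane(T,t(105,529),.013))[1::-1]),np.arctan2(*(plane(T,t(254,316),.013)-plane(T,t(273,513),.013))[1::-1]))
print("hole ray on x=.58", (lambda o,v:o+v*(.585-o[0])/v[0])(*ray(T,t(168,402))))
E
```

```text
move (array([-40.3,   7.1, 122. ]), array([ 0.0015, -0.0018,  0.0444]))
posttop tri (array([0.60307489, 0.01024437, 0.12732932]), np.float64(0.0018840431766282415))
(array([ 0.62157444, -0.00593589,  0.12783675]), np.float64(0.001289584523104712))
(array([0.62033659, 0.02952708, 0.12625611]), np.float64(0.0029333787845403636))
(array([0.58452762, 0.02635428, 0.12884656]), np.float64(0.0014712357838022202))
(array([ 0.5853036 , -0.00895862,  0.12867579]), np.float64(0.0014642189654484375))
foot [[ 0.66296354  0.07030621]
 [ 0.66988069 -0.03788315]
 [ 0.53866847 -0.04931011]
 [ 0.53318674  0.0596862 ]] [0.60117486 0.01069979] yaw [np.float64(0.08165100323070788), np.float64(0.08686848075389245)] [np.float64(0.06384868484933914), np.float64(0.05025047249063075)]
bar [np.float64(0.0641753621829863), np.float64(0.06328756417221827)]
side foot [array([0.5310231, 0.0532852]), array([ 0.53586935, -0.05434606]), array([ 0.66799191, -0.04261888])] ctr [0.59950751 0.00533316] 0.08852785866961646
bolts [0.60360017 0.0117772 ] 0.06627846060285389 0.06616499267742654
hole ray on x=.58 [0.585      0.0087758  0.09963408]
```

Hitch centre is about (0.602,0.010) with yaw about 0.066. The post top is at 0.128, so the hole should be at about 0.098, and the hole ray agrees (0.0996). The wrench fork is about 50 mm to the side of the grip, so I'll half-close the fingers before going down.

{"name": "arm_command", "arguments": {
  "rows": "-10 1.8 25 0 0 0.011;-10 1.8 25 0 0 0.011;-10 1.8 25 0 0 0.011;-10 1.8 25 0 0 0.011;0 0 20 0 0 0;0 0 0 0 0 0;0 0 0 0 0 0",
  "hand": 120,
  "newtons": 30
}}

```text
time_s: 3.15
ee_pos: [0.4804, -0.2283, 0.1026]
tool_rot: [3.141, -0.001, 2.937]
wrist_force: [-0.1, -0.4, -0.0]
width: 0.544
grip_force: 0.0
```

```bash
python3 - <<'E'
from h import *
s=robot.sense(); C=cam("wrist",s); print(move(s,(0.480,-0.2285,0.003),np.pi-.208),s["width"])
im=snap("wrist","pics/w2.png"); hsv=cv2.cvtColor(im,cv2.COLOR_RGB2HSV)
m=((hsv[...,1]<50)&(hsv[...,2]>190)).astype(np.uint8)
p0=proj(C,(0.4805-.028*.978,-.2287+.028*.207,.03));p1=proj(C,(0.4805+.02*.978,-.2287-.02*.207,.03));print(p0,p1)
v0,v1=int(p0[1])-15,int(p1[1]); u0=int((p0[0]+p1[0])/2)
g=np.zeros_like(m); g[v0:v1,u0-25:u0+25]=m[v0:v1,u0-25:u0+25]
c=max(cv2.findContours(g,0,1)[0],key=cv2.contourArea)
P=np.array([plane(C,p,.03)[:2] for p in c[:,0].astype(float)]).astype(np.float32)
print(cv2.minAreaRect(P*1000))
E
```

```text
(array([ 0.2, -0.3, 99.6]), array([ 0.0008, -0.0015,  0.0031])) 0.5443718318513573
[317.4623468 180.0551022] [317.37022841 240.60260185]
((476.28643798828125, -227.76947021484375), (13.174165725708008, 45.93377685546875), 78.20110321044922)
```

{"name": "arm_command", "arguments": {
  "rows": "0 0 20 0 0 0.003;0 0 20 0 0 0;0 0 20 0 0 0;0 0 20 0 0 0;0 0 10 0 0 0;0 0 5 0 0 0;0 0 3.5 0 0 0;0 0 0 0 0 0"
}}

```text
time_s: 4.0
ee_pos: [0.481, -0.2301, 0.0045]
tool_rot: [-3.141, 0.001, 2.932]
wrist_force: [-0.4, -1.1, 0.9]
width: 0.53
grip_force: 0.0
```

{"name": "arm_command", "arguments": {
  "rows": "0 0 0 0 0 0;0 0 0 0 0 0;0 0 0 0 0 0;0 0 0 0 0 0;0 0 0 0 0 0;0 0 0 0 0 0;0 0 0 0 0 0;0 0 0 0 0 0",
  "hand": 255,
  "newtons": 30
}}

```text
time_s: 4.8
ee_pos: [0.4807, -0.2299, 0.0042]
tool_rot: [3.142, 0.0, 2.932]
wrist_force: [-0.3, 1.2, 1.8]
width: 0.157
grip_force: 30.0
```

{"name": "arm_command", "arguments": {
  "rows": "0 0 -5 0 0 0;0 0 -15 0 0 0;0 0 -20 0 0 0;0 0 -20 0 0 0;0 0 -20 0 0 0;0 0 -15 0 0 0;0 0 -5 0 0 0;0 0 0 0 0 -0.069;0 0 0 0 0 -0.069;0 0 0 0 0 -0.069;0 0 0 0 0 -0.069;0 0 0 0 0 0"
}}

```text
time_s: 6.0
ee_pos: [0.48, -0.2295, 0.1033]
tool_rot: [3.14, -0.001, -3.075]
wrist_force: [0.5, -0.2, -1.5]
width: 0.159
grip_force: 30.0
```

```bash
python3 - <<'E'
from h import *
s=robot.sense(); print(s["width"],s["grip_force"],s["wrist_force"],s["tool_rot"],move(s,(0.473,0.0016,0.09),np.pi+.066))
E
```

```text
0.15890728932911938 29.990037828683853 [ 0.48642667 -0.22804914 -1.50326761] [ 3.14043502e+00 -1.45255259e-03 -3.07543174e+00] (array([ -8.3, 231.1,  13.6]), array([ 0.0012, -0.0015,  0.0002]))
```

{"name": "arm_command", "arguments": {
  "rows": "-1 20 0 0 0 0;-1 30 0 0 0 0;-1 40 0 0 0 0;-1 40 1 0 0 0;-1 40 2 0 0 0;-1 30 3 0 0 0;-1 20 4 0 0 0;-1.3 11 3.6 0 0 0;0 0 0 0 0 0;0 0 0 0 0 0"
}}

```text
time_s: 7.0
ee_pos: [0.4741, 0.0005, 0.0903]
tool_rot: [-3.141, 0.0, -3.076]
wrist_force: [-1.0, -0.8, -1.9]
width: 0.161
grip_force: 30.0
```

```bash
python3 - <<'E'
from h import *
s=robot.sense(); print(s["ee_pos"],s["tool_rot"],s["wrist_force"],s["grip_force"])
a=snap("wrist","pics/w3.png");b=snap("top","pics/t3.png");c=snap("side","pics/s3.png")
x=cv2.imread("pics/side.png")
A=cv2.resize(cv2.imread("pics/s3.png")[110:230,230:400],None,fx=4,fy=4,interpolation=2)[:480,:480]
B=cv2.resize(cv2.imread("pics/w3.png")[150:300,240:400],None,fx=2,fy=2)
B=cv2.copyMakeBorder(B,0,180,0,0,0)
cv2.imwrite("pics/c3.png",np.hstack([A,B]))
E
```

```text
[0.47405887 0.00053348 0.0903195 ] [-3.14115542e+00  2.00847484e-04 -3.07558736e+00] [-1.03654293 -0.79137917 -1.89006822] 29.990990585647523
```

View pics/c3.png

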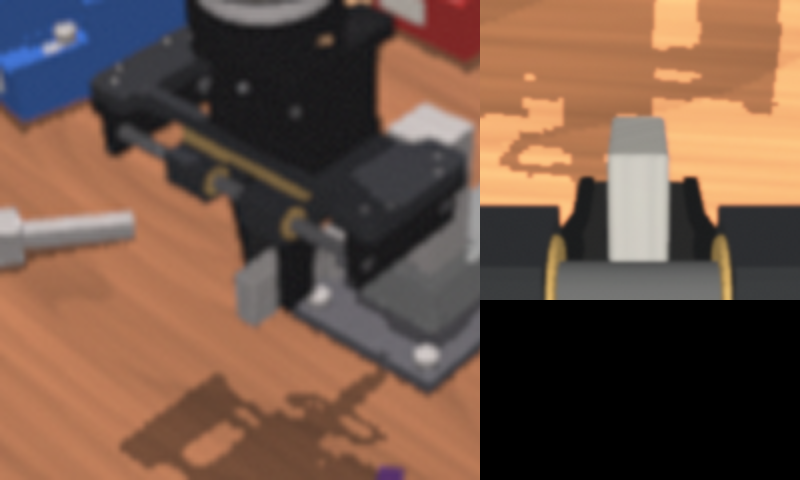

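The pin is held straight: the wrist crop shows the grip centred between the fingers, and the side crop shows it level with the shadowed tip towards the post. Now I advance gently.

{"name": "arm_command", "arguments": {
  "rows": "-5 1.2 0 0 0 0;-5 0 0 0 0 0;-4 0 0 0 0 0;-2 0 0 0 0 0;-2 0 0 0 0 0;-1 0 0 0 0 0;0 0 0 0 0 0"
}}

```text
time_s: 7.85
ee_pos: [0.4926, 0.0036, 0.0904]
tool_rot: [-3.142, -0.0, -3.075]
wrist_force: [-0.5, 0.3, -2.7]
width: 0.158
grip_force: 30.0
```

{"name": "arm_command", "arguments": {
  "rows": "-2 0 0 0 0 0;-1 0 0 0 0 0;-1 0 0 0 0 0;0 0 0 0 0 0"
}}

```text
time_s: 8.25
ee_pos: [0.4967, 0.0038, 0.0905]
tool_rot: [-3.142, 0.0, -3.075]
wrist_force: [0.7, -0.1, -2.4]
width: 0.161
grip_force: 30.0
```

{"name": "arm_command", "arguments": {
  "rows": "-1 0 0 0 0 0;-1 0 0 0 0 0;-1 0 0 0 0 0;0 0 0 0 0 0"
}}

```text
time_s: 8.65
ee_pos: [0.4998, 0.004, 0.0905]
tool_rot: [-3.141, 0.0, -3.075]
wrist_force: [0.9, -0.4, -3.2]
width: 0.162
grip_force: 30.0
```

{"name": "arm_command", "arguments": {
  "rows": "-1 0 0 0 0 0;-1 0 0 0 0 0;-1 0 0 0 0 0;0 0 0 0 0 0"
}}

```text
time_s: 9.05
ee_pos: [0.5028, 0.0042, 0.0905]
tool_rot: [-3.141, 0.0, -3.075]
wrist_force: [-0.0, -0.4, -2.0]
width: 0.16
grip_force: 30.0
```

{"name": "arm_command", "arguments": {
  "rows": "-1 0 0 0 0 0;-1 0 0 0 0 0;0 0 0 0 0 0"
}}

```text
time_s: 9.35
ee_pos: [0.5048, 0.0043, 0.0905]
tool_rot: [-3.142, 0.0, -3.075]
wrist_force: [-0.2, -0.1, -1.7]
width: 0.156
grip_force: 30.0
```

{"name": "arm_command", "arguments": {
  "rows": "-1 0 0 0 0 0;-1 0 0 0 0 0;0 0 0 0 0 0"
}}

```text
time_s: 9.65
ee_pos: [0.5068, 0.0044, 0.0905]
tool_rot: [-3.141, 0.0, -3.075]
wrist_force: [0.2, 0.0, -2.9]
width: 0.157
grip_force: 30.0
```

{"name": "arm_command", "arguments": {
  "rows": "-1 0 0 0 0 0;-1 0 0 0 0 0;-1 0 0 0 0 0;0 0 0 0 0 0"
}}

```text
time_s: 10.05
ee_pos: [0.5098, 0.0047, 0.0905]
tool_rot: [-3.141, 0.0, -3.075]
wrist_force: [0.0, -0.3, -1.4]
width: 0.16
grip_force: 30.0
```

{"name": "arm_command", "arguments": {
  "rows": "-1 0 0 0 0 0;-1 0 0 0 0 0;0 0 0 0 0 0"
}}

```text
time_s: 10.35
ee_pos: [0.5117, 0.0048, 0.0905]
tool_rot: [-3.142, 0.0, -3.075]
wrist_force: [0.0, -0.2, -2.5]
width: 0.157
grip_force: 30.0
```

{"name": "arm_command", "arguments": {
  "rows": "-1 0 0 0 0 0;-1 0 0 0 0 0;-1 0 0 0 0 0;0 0 0 0 0 0"
}}

```text
time_s: 10.75
ee_pos: [0.5148, 0.005, 0.0905]
tool_rot: [-3.141, 0.0, -3.075]
wrist_force: [-0.1, 0.4, -2.1]
width: 0.158
grip_force: 30.0
```

{"name": "arm_command", "arguments": {
  "rows": "-1.5 0 0 0 0 0;-1.5 0 0 0 0 0;-1.5 0 0 0 0 0;-1.5 0 0 0 0 0;0 0 0 0 0 0"
}}

```text
time_s: 11.25
ee_pos: [0.5209, 0.0054, 0.0905]
tool_rot: [-3.141, 0.001, -3.075]
wrist_force: [-0.4, 0.5, -3.1]
width: 0.156
grip_force: 30.0
```

{"name": "arm_command", "arguments": {
  "rows": "-1.5 0 0 0 0 0;-1.5 0 0 0 0 0;-1.5 0 0 0 0 0;-1.5 0 0 0 0 0;0 0 0 0 0 0"
}}

```text
time_s: 11.75
ee_pos: [0.5268, 0.0058, 0.0905]
tool_rot: [-3.141, 0.0, -3.075]
wrist_force: [0.3, -0.1, -1.7]
width: 0.159
grip_force: 30.0
```

{"name": "arm_command", "arguments": {
  "rows": "-1.5 0 0 0 0 0;-1.5 0 0 0 0 0;-1.5 0 0 0 0 0;-1.5 0 0 0 0 0;0 0 0 0 0 0"
}}

```text
time_s: 12.25
ee_pos: [0.5328, 0.0062, 0.0905]
tool_rot: [-3.141, 0.0, -3.075]
wrist_force: [0.4, 0.3, -2.8]
width: 0.158
grip_force: 30.0
```

{"name": "arm_command", "arguments": {
  "rows": "-1.5 0 0 0 0 0;-1.5 0 0 0 0 0;-1.5 0 0 0 0 0;-1.5 0 0 0 0 0;0 0 0 0 0 0"
}}

```text
time_s: 12.75
ee_pos: [0.5388, 0.0066, 0.0905]
tool_rot: [-3.141, 0.001, -3.075]
wrist_force: [0.1, 0.6, -2.4]
width: 0.16
grip_force: 30.0
```

{"name": "arm_command", "arguments": {
  "rows": "-1 0 0 0 0 0;-1 0 0 0 0 0;-1 0 0 0 0 0;-1 0 0 0 0 0;0 0 0 0 0 0"
}}

```text
time_s: 13.25
ee_pos: [0.5427, 0.0068, 0.0905]
tool_rot: [-3.142, 0.0, -3.075]
wrist_force: [0.1, -0.0, -1.9]
width: 0.156
grip_force: 30.0
```

{"name": "arm_command", "arguments": {
  "rows": "-1 0 0 0 0 0;-1 0 0 0 0 0;0 0 0 0 0 0"
}}

```text
time_s: 13.55
ee_pos: [0.5447, 0.007, 0.0905]
tool_rot: [-3.141, 0.0, -3.075]
wrist_force: [0.2, -0.6, -2.0]
width: 0.157
grip_force: 30.0
```

{"name": "arm_command", "arguments": {
  "rows": "-1 0 0 0 0 0;-1 0 0 0 0 0;0 0 0 0 0 0"
}}

```text
time_s: 13.85
ee_pos: [0.5467, 0.0071, 0.0905]
tool_rot: [-3.142, 0.0, -3.075]
wrist_force: [0.2, -0.3, -1.6]
width: 0.16
grip_force: 30.0
```

{"name": "arm_command", "arguments": {
  "rows": "-0.7 0 0 0 0 0;-0.5 0 0 0 0 0;0 0 0 0 0 0"
}}

```text
time_s: 14.15
ee_pos: [0.5477, 0.0072, 0.0905]
tool_rot: [-3.142, 0.0, -3.075]
wrist_force: [0.9, 0.4, -2.3]
width: 0.158
grip_force: 30.0
```

{"name": "arm_command", "arguments": {
  "rows": "-0.5 0 0 0 0 0;-0.5 0 0 0 0 0;0 0 0 0 0 0"
}}

```text
time_s: 14.45
ee_pos: [0.5487, 0.0073, 0.0905]
tool_rot: [-3.142, 0.0, -3.075]
wrist_force: [1.0, -0.7, -2.6]
width: 0.155
grip_force: 30.0
```

{"name": "arm_command", "arguments": {
  "rows": "-0.5 0 0 0 0 0;0 0 0 0 0 0"
}}

```text
time_s: 14.65
ee_pos: [0.5492, 0.0073, 0.0905]
tool_rot: [-3.142, 0.0, -3.075]
wrist_force: [-0.5, 0.1, -1.2]
width: 0.158
grip_force: 30.0
```

{"name": "arm_command", "arguments": {
  "rows": "-0.5 0 0 0 0 0;0 0 0 0 0 0"
}}

```text
time_s: 14.85
ee_pos: [0.5493, 0.0074, 0.0904]
tool_rot: [3.142, -0.001, -3.075]
wrist_force: [-0.7, 0.5, -1.9]
width: 0.158
grip_force: 30.0
```

{"name": "arm_command", "arguments": {
  "rows": "-0.5 0 0 0 0 0;0 0 0 0 0 0"
}}

```text
time_s: 15.05
ee_pos: [0.5493, 0.0074, 0.0903]
tool_rot: [3.141, -0.002, -3.075]
wrist_force: [-1.9, -1.2, -0.9]
width: 0.158
grip_force: 30.0
```

The TCP has stopped at 0.5493, exactly the expected home position, and the reaction is starting to show. One slight press to be sure.

{"name": "arm_command", "arguments": {
  "rows": "-0.5 0 0 0 0 0;0 0 0 0 0 0;0 0 0 0 0 0"
}}

```text
time_s: 15.35
ee_pos: [0.5493, 0.0074, 0.0902]
tool_rot: [3.141, -0.003, -3.075]
wrist_force: [-5.9, -1.8, -0.2]
width: 0.152
grip_force: 30.0
```

{"name": "arm_command", "arguments": {
  "rows": "-0.5 0 0 0 0 0;0 0 0 0 0 0;0 0 0 0 0 0"
}}

```text
time_s: 15.65
ee_pos: [0.5493, 0.0075, 0.0902]
tool_rot: [3.141, -0.004, -3.075]
wrist_force: [-7.0, -1.8, 0.7]
width: 0.156
grip_force: 30.0
```

```bash
python3 - <<'E'
from h import *
s=robot.sense(); print(s["ee_pos"],s["wrist_force"],s["torque"],s["grip_force"])
for n in("top","side","wrist"): snap(n,f"pics/{n}4.png")
A=cv2.resize(cv2.imread("pics/top4.png")[80:190,250:330],None,fx=5,fy=5,interpolation=2)
B=cv2.resize(cv2.imread("pics/side4.png")[110:220,280:360],None,fx=5,fy=5,interpolation=2)
cv2.imwrite("pics/c4.png",np.hstack([A,B]))
E
```

```text
[0.54933012 0.00749288 0.09019637] [-6.9992827  -1.8028223   0.74158934] [-0.23384732  0.95464468  0.05208751] 29.99118253123015
```

View pics/c4.png

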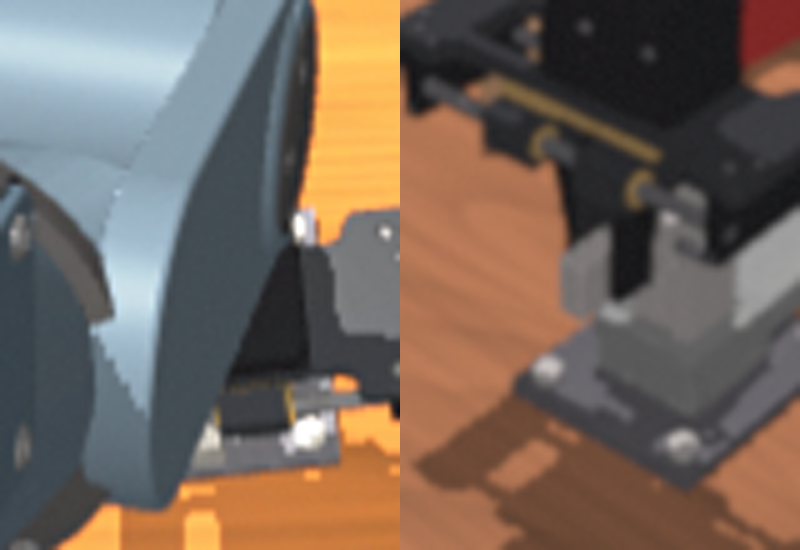

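Home: the TCP stop matches the shoulder distance, with about 7 N reaction. I'll unload, release and rise.

{"name": "arm_command", "arguments": {
  "rows": "1 0 0 0 0 0;0.7 0 0 0 0 0;0 0 0 0 0 0"
}}

```text
time_s: 16.1
ee_pos: [0.5493, 0.0075, 0.0902]
tool_rot: [3.141, -0.0, -3.075]
wrist_force: [-2.3, -0.7, -3.1]
width: 0.158
grip_force: 30.0
```

{"name": "arm_command", "arguments": {
  "rows": "0 0 0 0 0 0;0 0 0 0 0 0;0 0 0 0 0 0;0 0 0 0 0 0;0 0 0 0 0 0",
  "hand": 140
}}

```text
time_s: 16.6
ee_pos: [0.55, 0.0073, 0.0907]
tool_rot: [-3.141, 0.001, -3.075]
wrist_force: [-0.3, -0.0, -0.1]
width: 0.431
grip_force: 0.0
```

{"name": "arm_command", "arguments": {
  "rows": "0 0 -5 0 0 0;0 0 -15 0 0 0;0 0 -15 0 0 0;0 0 -15 0 0 0;0 0 -5 0 0 0;0 0 0 0 0 0"
}}

```text
time_s: 17.2
ee_pos: [0.5501, 0.0072, 0.1464]
tool_rot: [-3.141, 0.002, -3.075]
wrist_force: [0.2, -0.2, -0.2]
width: 0.445
grip_force: 0.0
```

```bash
python3 - <<'E'
from h import *
s=robot.sense(); print(s["ee_pos"],s["tool_rot"],s["wrist_force"])
for n in("side","wrist"): snap(n,f"pics/{n}5.png")
B=cv2.resize(cv2.imread("pics/side5.png")[110:220,280:360],None,fx=5,fy=5,interpolation=2)
A=cv2.resize(cv2.imread("pics/wrist5.png")[100:330,235:405],None,fx=2.35,fy=2.39)
A=A[:550]; A=cv2.resize(A,(400,550))
cv2.imwrite("pics/c5.png",np.hstack([A,B]))
E
```

```text
[0.55005005 0.00723221 0.14636671] [-3.14100713e+00  2.18817576e-03 -3.07532286e+00] [ 0.20540795 -0.17673066 -0.17019382]
```

View pics/c5.png

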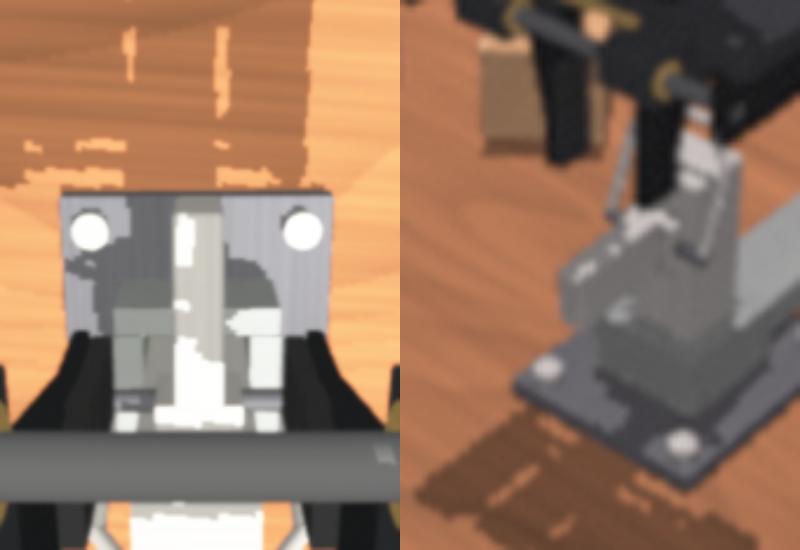

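The pin stays seated with its collar against the post and the ring standing open. Next I close the fingers and come up behind the bar.

{"name": "arm_command", "arguments": {
  "rows": "0 0 0 0 0 0;0 0 0 0 0 0;0 0 0 0 0 0;0 0 0 0 0 0;0 0 0 0 0 0;0 0 0 0 0 0;0 0 0 0 0 0",
  "hand": 255,
  "newtons": 10
}}

```text
time_s: 18.0
ee_pos: [0.5494, 0.0073, 0.1454]
tool_rot: [-3.142, -0.0, -3.075]
wrist_force: [-0.5, 0.5, 0.1]
width: 0.015
grip_force: 0.0
```

{"name": "arm_command", "arguments": {
  "rows": "-8 0 0 0 0 0;-10 0 0 0 0 0;-10 0 0 0 0 0;-5 0 0 0 0 0;-2 0 0 0 0 0;0 0 0 0 0 0"
}}

```text
time_s: 18.6
ee_pos: [0.5846, 0.0097, 0.1453]
tool_rot: [3.142, -0.0, -3.075]
wrist_force: [-0.3, 0.1, 0.6]
width: 0.002
grip_force: 0.0
```

{"name": "arm_command", "arguments": {
  "rows": "-2 0 0.5 0 0 0;-2 0 0.5 0 0 0;-2 0 0.5 0 0 0;-2 0 0.5 0 0 0;0 0 0 0 0 0"
}}

```text
time_s: 19.1
ee_pos: [0.5924, 0.0102, 0.1433]
tool_rot: [3.142, -0.0, -3.075]
wrist_force: [-0.6, -0.4, 0.1]
width: 0.009
grip_force: 0.3
```

{"name": "arm_command", "arguments": {
  "rows": "-2 0 0.8 0 0 0;-2 0 0.8 0 0 0;-2 0 0.8 0 0 0;-2 0 0.8 0 0 0;0 0 0 0 0 0"
}}

```text
time_s: 19.6
ee_pos: [0.6002, 0.0107, 0.1399]
tool_rot: [3.141, -0.001, -3.075]
wrist_force: [-1.1, -0.7, -0.7]
width: 0.004
grip_force: 0.6
```

{"name": "arm_command", "arguments": {
  "rows": "-2 0 1 0 0 0;-2 0 1 0 0 0;-2 0 1 0 0 0;0 0 0 0 0 0"
}}

```text
time_s: 20.0
ee_pos: [0.6065, 0.0111, 0.137]
tool_rot: [3.142, 0.0, -3.075]
wrist_force: [-1.4, 0.0, -0.6]
width: 0.01
grip_force: 0.6
```

{"name": "arm_command", "arguments": {
  "rows": "-2 0 0.8 0 0 0;-2 0 0.8 0 0 0;-2 0 0.5 0 0 0;0 0 0 0 0 0"
}}

```text
time_s: 20.4
ee_pos: [0.6137, 0.0114, 0.1356]
tool_rot: [-3.141, 0.003, -3.075]
wrist_force: [0.7, -0.2, 0.2]
width: 0.008
grip_force: 0.0
```

The push force built up and then vanished, so it probably snapped. I'll back off upward and check.

{"name": "arm_command", "arguments": {
  "rows": "0 0 -10 0 0 0;0 0 -20 0 0 0;0 0 -25 0 0 0;10 0 -25 0 0 0;30 0 -10 0 0 0;40 0 0 0 0 0;40 0 0 0 0 0;40 0 0 0 0 0;20 0 0 0 0 0;0 0 0 0 0 0"
}}

```text
time_s: 21.4
ee_pos: [0.4297, 0.0, 0.2259]
tool_rot: [3.141, -0.001, -3.076]
wrist_force: [0.3, -0.7, 0.4]
width: 0.005
grip_force: 0.0
```

```bash
python3 - <<'E'
from h import *
s=robot.sense(); print(s["ee_pos"],s["wrist_force"],s["time_s"])
for n in("top","side","wrist"): snap(n,f"pics/{n}6.png")
A=cv2.resize(cv2.imread("pics/wrist6.png")[150:400,220:420],(400,500))
B=cv2.resize(cv2.imread("pics/side6.png")[120:220,295:375],None,fx=5,fy=5,interpolation=2)
cv2.imwrite("pics/c6.png",np.hstack([A,B]))
E
```

```text
[4.29718682e-01 4.85161302e-05 2.25944858e-01] [ 0.31543755 -0.7120313   0.35540842] 21.4
```

View pics/c6.png

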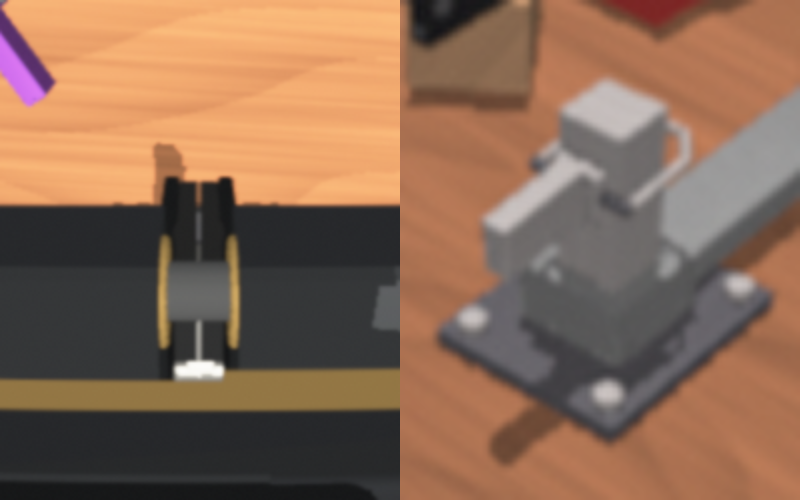

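```bash
python3 - <<'E'
from h import *
S=cam("side");e=np.array([.5852,.0098,.0993]);f=np.array([np.cos(.066),np.sin(.066),0]);l=np.array([-f[1],f[0],0])
q=lambda X:((proj(S,X)-[295,120])*5+[400,0]).round(0)
print("collar top rear edge L/R",q(e-8*f*.001+.013*l+[0,0,.013]),q(e-.008*f-.013*l+[0,0,.013]),"pivot R",q(e-.004*f-.027*l))
for deg in(0,7,15,30,43): 
    b=e-.004*f+.06*(np.cos(np.radians(deg))*f+np.sin(np.radians(deg))*np.array([0,0,1])); print(deg,"bar R/L",q(b-.014*l),q(b+.014*l))
E
```

```text
collar top rear edge L/R [549. 148.] [594. 170.] pivot R [623. 201.]
0 bar R/L [681. 132.] [634. 110.]
7 bar R/L [681. 119.] [634.  97.]
15 bar R/L [680. 106.] [632.  84.]
30 bar R/L [673.  85.] [625.  64.]
43 bar R/L [664.  73.] [615.  51.]
```

The side crop shows the bar's right end at crop (683,130), matching the shut position (681,132), and the pivot at (615,203) against a predicted (623,201). The collar is against the post and the arm is clear.

```bash
python3 -c "
from h import *
print(job.job_done())"
```

```text
the job is handed in; nothing more can be done
None
```

The linch pin is through the post with its shoulder home and its ring snapped shut over the end; the last side picture shows both. I handed the job in at about 21.5 s, with wrist force readings no higher than about 7 N, but the hand-in returned no verdict.

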